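# Hold the washed spice jar in the inspection light

## Robot

A 6-joint arm with a two-finger parallel gripper is mounted at the origin on the work surface. World frame = base frame: x ahead of the robot, y to its left, z up, the work surface at z = 0. Lengths are in m, angles in degrees, forces in N, time in s.
With the tool pointing down it reaches from about 0.4 to 0.825 m from the base axis. Payload 7 kg.
Tool frame: the origin (TCP) lies at the very end of the fingers, on their centre line; the grasp point (between the pads) lies 19 mm behind it; z points along the fingers, y is the line along which they close (so a half turn about z gives the same grasp; the last joint's range is limited). The gripper opens to 88 mm and grips with 3 to 60 N. Pads are 19 mm wide; open, the fingers measure 130 mm over their backs; the gripper's body (78 mm by 193 mm) begins 47 mm behind the grasp point.
Start: joints at [90.648, 20.546, 0.682, 0, -70.136, -16.507], TCP at [0.184, 0.649, 0.227] pointing down, gripper open.
Joint ranges: [-176.03, 176.03], [-82.01, 121.73], [-58.28, 71.71], [-173.87, 95.51], [-174.79, -0.11], [-173.66, 173.66]. Speed limits (degrees/s): [136.94, 136.94, 172.46, 180, 180, 180].

## Interface

Orientations are given as [roll, pitch, yaw] about the fixed x, y, z axes, in that order (R = Rz(yaw) Ry(pitch) Rx(roll)).
In Python, from plant import get_state, imaging, r, finder gives the robot as it stands.
- The arm moves only by the shell command python3 -m handwheel 'ROWS' [FORCE]. ROWS is JSON, a list of rows, each a list of 5 numbers: the closure, from 0 (fully open) to 1 (shut), then the shift along the world's x, y, z in cm, then the turn about the world's z in degrees. A call has 1 to 8 rows; each row is the pose to reach, as a shift and turn from the pose commanded when the call began; what a row does not reach only later rows make up. A row lasts 1/8 s, in which the tool goes at most 62.5 mm and 10.7 degrees, less where a joint would pass 70% of its speed; a pose out of reach is approached as far as the arm can. A call with a gripper value outside its range is refused whole. The fingers move at their own pace and stop on an object; FORCE is the grip in N (left out, the last holds). Time passes only in rows, so rows that repeat a pose let the fingers close. It gives the time, the measured TCP pose, the force, the opening and the grip force at its end, in the units of the state.
- get_state(): the state, without advancing time (a new reading comes with each control period).
- imaging.capture(name): name is "side" or "top" or "wrist"; returns (picture, depth): 384x512x3 uint8, red, green, blue; 384x512 float32, m along the optical axis (not along the pixel's ray), 0 where there is no reading.
- imaging.get_calibration(name): a dict with "fx", "fy", "cx", "cy" (pixels), "rvec" (rotation vector, rad) and "tvec" (3), from world to camera coordinates, as OpenCV has them; the wrist camera has in their place "hand_eye" (4x4, takes a point from camera to tool coordinates, whose origin is the TCP and whose axes are the flange's). Camera axes: x right, y down, z forward; pixel columns grow to the right and rows downward; lengths in m; the calibration is good to about 2 mm. A picture is of the moment at which its call begins: read the wrist's pose just before it. get_calibration takes no time and is no camera call.
- r.close_job(): hands the job in; it is judged then, once.
Trained networks look in the newest picture that a camera, given by its name, has taken for a name from the list of things; names that differ only in an ending like _2 or _b are one class to them, and where a whole thing is asked for, a point or a joint stands for the part that bears it (a point fixed in the world has none). Each returns a list of dicts, best first, with "p" (0 to 1); they miss things now and then, are a little off and sometimes report something else, mostly with a low value. They report only what shows in the picture. A call takes as long as a camera call.
- finder.cut_out(camera, query): "region" (384x512 bool, what is visible of it) and "pixel" ([column, row] in pixels, amid what is visible of it).
The state is a dict: "time_s": time; "joints": joint angles; "qd": joint speeds; "joint_torque": joint torques, N m; "tcp_pos": TCP position; "eef_rot": TCP orientation; "contact_force": force on the tool from outside, world axes, zero at the start; "moment": the same for the moment, N m; "gripper_width": finger opening in m; "gripper_force": force on a finger pad.
Only numpy, scipy, OpenCV 4.12 (cv2) and the standard library are available. Lean on these libraries where they do the work, as an engineer would, in place of code of your own. Each camera call takes 0.05 s, during which the arm holds its last target. There are 200 camera calls.

## Task

Check the freshly washed flat-sided spice jar for cracks: pick it up gently (a squeeze of about 5 to 10 N; it is thin glass) with the fingers on its two narrow frosted faces only, never on the clear faces or the cap, and hold it upright in the light path of the clip holder, halfway between the torch and the white screen, so that the beam passes squarely through the middle of both clear faces. Do not touch the clip holder or move the other things on the counter, and finish while still holding the jar steady there: it is not put down.

Things in the scene. Friction and masses are not known exactly. Their poses are not given: they have to be found in the camera images.
- jar: Flat-sided glass spice jar with dark twist cap, about 0.135 kg, upright on the counter. Origin: centre of its underside, z up. Glass 34 mm along its x, 44 mm along its y, 60 mm tall; 24 mm neck, round cap (29 mm diameter) from 65 to 78 mm up. Facing sides are alike. Stands in any of three places, shared with round_jar and salt_pot; yaw -50 to 50 degrees
- jar_frosted: The jar's two frosted, whitish, opaque narrow faces, each 34 mm wide and 51 mm tall (from 5 to 56 mm above the underside), 44 mm apart over the outsides, at +y and -y of the jar. The only places where the fingers may touch. Same origin and axes as the jar
- jar_clear: The jar's two clear see-through wide faces, windows 34 mm wide and 51 mm tall between the frosted sides, outer faces at 16 mm to +x and -x of the jar's centre. Must not be touched by the fingers. Same origin and axes as the jar
- jar_cap: The jar's round twist cap, which must not be touched by the fingers. Same origin and axes as the jar (not the cap's own centre)
- jar_window (a point): Point inside the jar midway between the centres of the two clear faces, 31 mm above the underside; axes as the jar's, x through the clear faces
- beam_mid (a point): Middle of the light path, halfway from torch lens to screen, 145 mm above the counter. x: level, direction of the light from torch to screen; z up. Lens (aluminium torch, head 30 mm diameter, 80 mm long) 65 mm to -x; white screen (64 mm wide, 60 mm tall, 4 mm thick, top 175 mm above the counter) 68 mm to +x. Open above and to both sides; the level bar's top is 60 mm below
- stand: Clip holder: fixed round steel foot 100 mm diameter, 14 mm high, with a post on which pivots a level bar 235 mm long (top 85 mm above the counter); a spring clip at each end, one gripping the torch, the other the screen. beam_mid is straight above this origin (centre of the foot's underside). Stiff pivot, not to be touched
- head (a joint): Pivot angle of the bar on the post about the vertical (rad); informative only, already contained in the axes of beam_mid
- round_jar: Bystander: round glass spice jar with dark twist cap, 42 mm diameter, 75 mm tall; origin at the centre of its underside
- salt_pot: Bystander: white ceramic salt pot, 48 mm diameter, 63 mm tall; origin at the centre of its underside
- pinch_bowl: Bystander: yellow silicone pinch bowl, 80 mm across, 32 mm tall; origin at the centre of its underside
- garlic_press: Bystander: aluminium garlic press lying along its x, about 180 mm long, 36 mm wide, 43 mm tall; origin under its middle
- soap_dish: Bystander: black plastic soap dish 85 by 120 mm, 22 mm tall; origin at the centre of its underside
- spoon: Bystander: wooden spoon lying along its x, 190 mm long, under 25 mm tall; origin under its middle

How it is judged:
By the outcome, as a careful person would: the job done as asked, in the order asked, and still so for the second after the job is handed in, while the arm keeps its last pose, push and grip.
It also fails if it takes over 48 s, if anything falls off the work surface, if the arm or the gripper's body presses on something with over 40 N, if the wrist force passes 120 N, or if a joint passes its speed limit or range.

## Working session

There is one attempt and no reset: what is moved stays moved. The work goes in short steps, Python scripts to look and compute and a shell command to move; the robot and the scene stay as the last step left them, time stands still between calls to the robot, and variables do not carry over. Pictures are saved under pics/ and viewed, at most 10 in all, crops included, and the job is handed in when it is done.

```bash
mkdir -p pics; ls
cat > h.py <<'E'
import numpy as np, cv2
from plant import get_state, imaging, r, finder
from scipy.spatial.transform import Rotation as R
def cam(n,s=None):
    c=imaging.get_calibration(n)
    if n=='wrist':
        s=s or get_state(); T=np.eye(4);T[:3,:3]=R.from_euler('xyz',s['eef_rot'],degrees=True).as_matrix();T[:3,3]=s['tcp_pos']
        return c,T@np.array(c['hand_eye'])
    T=np.eye(4);T[:3,:3]=cv2.Rodrigues(np.array(c['rvec'],float))[0];T[:3,3]=np.ravel(c['tvec']);return c,np.linalg.inv(T)
def cloud(c,T,d):
    v,u=np.indices(d.shape);P=np.stack([(u-c['cx'])/c['fx']*d,(v-c['cy'])/c['fy']*d,d],-1)
    return P@T[:3,:3].T+T[:3,3]
def shot(n):
    c,T=cam(n);im,d=imaging.capture(n);return im,d,cloud(c,T,d),c,T
def save(im,f): cv2.imwrite('pics/'+f,im[...,::-1])
E
python3 - <<'E'
from h import *
print(get_state())
for n in('top','side'):
    im,d,P,c,T=shot(n);save(im,n+'0.png');print(n,T.round(3).tolist(),c['fx'])
    for q in('jar','jar_frosted','jar_clear','jar_cap','round_jar','salt_pot','stand','beam_mid'):
        for o in finder.cut_out(n,q)[:2]:
            m=o['region']&(d>0);print(q,round(o['p'],2),np.round(o['pixel']),m.sum(),np.median(P[m],0).round(3) if m.any() else '',P[m][:,2].max().round(3) if m.any() else '')
E
```

```text
pics
{'time_s': 0.0, 'joints': array([ 9.06480032e+01,  2.05900969e+01,  6.34277225e-01, -2.10578614e-02,
       -7.01337360e+01, -1.65070006e+01]), 'qd': array([-0.01569248,  0.07036611,  0.01598124, -0.0704854 , -0.03473915,
       -0.04655285]), 'joint_torque': array([-4.73323835e-04, -5.82711017e+01,  2.93048537e+01,  6.99741796e+00,
        7.01118741e-03, -1.57665850e-04]), 'tcp_pos': array([0.18434295, 0.64884562, 0.22563865]), 'eef_rot': array([ 1.79908510e+02, -6.46834127e-03, -1.58661637e+01]), 'contact_force': array([-0.30053838, -0.5357277 , -0.136054  ]), 'moment': array([-0.00791578, -0.01034312,  0.05145512]), 'gripper_force': 0.0, 'gripper_width': 0.08739546717252741}
top [[-0.01, -0.992, 0.126, 0.461], [-1.0, 0.009, -0.005, 0.012], [0.004, -0.126, -0.992, 1.098], [0.0, 0.0, 0.0, 1.0]] 365.4410622154196
jar 0.72 [308. 229.] 243 [ 0.48  -0.151  0.06 ] 0.081
round_jar 0.72 [358. 221.] 255 [ 0.498 -0.292  0.072] 0.081
salt_pot 0.67 [317. 178.] 240 [ 0.624 -0.18   0.057] 0.067
stand 0.88 [170. 212.] 1516 [0.53  0.247 0.083] 0.177
beam_mid 0.65 [168. 207.] 918 [0.531 0.246 0.145] 0.177
side [[0.77, -0.37, 0.52, 0.109], [-0.638, -0.467, 0.612, -0.556], [0.016, -0.803, -0.595, 0.642], [0.0, 0.0, 0.0, 1.0]] 424.9303483227544
jar 0.58 [265. 282.] 917 [ 0.471 -0.173  0.049] 0.08
jar_frosted 0.63 [266. 290.] 331 [ 0.471 -0.181  0.032] 0.058
jar_cap 0.54 [267. 267.] 167 [ 0.475 -0.164  0.077] 0.08
jar_cap 0.19 [265. 284.] 900 [ 0.471 -0.174  0.05 ] 0.08
round_jar 0.77 [333. 323.] 1048 [ 0.488 -0.309  0.051] 0.078
salt_pot 0.88 [327. 258.] 660 [ 0.615 -0.196  0.04 ] 0.066
stand 0.75 [175. 162.] 2381 [0.528 0.242 0.085] 0.177
beam_mid 0.63 [171. 153.] 1487 [0.527 0.249 0.135] 0.177
beam_mid 0.53 [231. 164.] 1026 [0.709 0.239 0.008] 0.025
```

Run:
```python
import cv2,numpy as np
a=cv2.imread('pics/top0.png');b=cv2.imread('pics/side0.png')
cv2.imwrite('pics/both.png',np.hstack([cv2.resize(a[120:290,110:400],None,fx=1.37,fy=1.37,interpolation=2),cv2.resize(b[110:370,120:380],(397,397))[:233] if 0 else cv2.resize(b[100:370,120:400],(400,232+0*0)) ][:2]) if 0 else np.vstack([cv2.resize(a[120:290,110:400],(512,300)),cv2.resize(b[100:370,100:400],(333,300)) if 0 else cv2.resize(b[110:370,90:400][:182] if 0 else b[120:360,60:470],(512,300))]))
```

```text
(no output)
```

View pics/both.png

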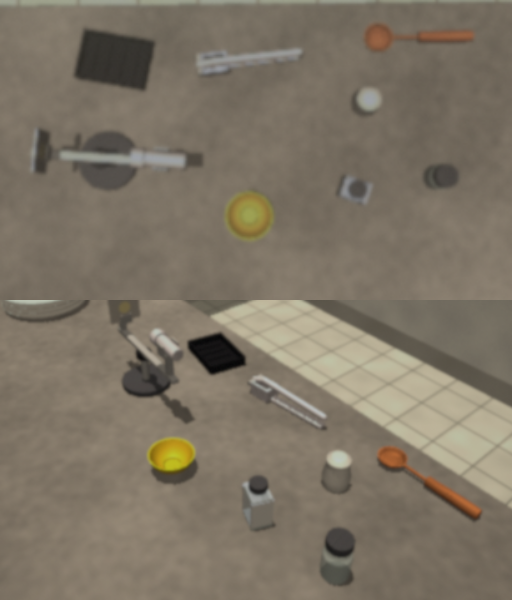

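The top view shows the screen at crop (40,150), with the torch around (165,158), so the light goes roughly along +y. The jar is at crop (355,190) and the networks agree. I'll look at the stand from above on the way to the jar.

```bash
python3 -m handwheel '[[0,3,-5,5,0],[0,6,-10,10,0],[0,10,-16,14,0],[0,14,-22,14,0],[0,18,-28,14,0],[0,22,-34,14,0],[0,25,-39,14,0],[0,25,-39,14,0]]'
python3 - <<'E'
from h import *
im,d,P,c,T=shot('wrist');save(im,'w1.png');print(T.round(3).tolist(),c['fx'],np.round(c['hand_eye'],3).tolist())
for q in('stand','beam_mid'):
    for o in finder.cut_out('wrist',q)[:2]:
        m=o['region']&(d>0);p=P[m];print(q,o['p'],o['pixel'],m.sum(),p.min(0).round(3),p.max(0).round(3))
        for lo,hi in((0.075,.095),(.12,.2)):
            k=p[(p[:,2]>lo)&(p[:,2]<hi)]
            if len(k)>20: print(lo,len(k),cv2.minAreaRect((k[:,:2]*1000).astype(np.float32)))
np.savez('w1.npz',P=P,im=im,d=d)
E
```

```text
time_s: 1.9
tcp_pos: [0.4325, 0.2615, 0.367]
eef_rot: [-179.9, -0.0, -15.8]
contact_force: [1.3, 1.9, 0.3]
gripper_width: 0.088
gripper_force: 0.0
[[-0.272, -0.916, -0.296, 0.514], [-0.962, 0.259, 0.084, 0.238], [0.0, 0.308, -0.951, 0.525], [0.0, 0.0, 0.0, 1.0]] 320.98643887736745 [[0.0, -0.951, -0.308, 0.084], [1.0, 0.0, 0.001, -0.0], [-0.001, -0.308, 0.951, -0.158], [0.0, 0.0, 0.0, 1.0]]
stand 0.65 [251.0, 63.7] 7280 [ 0.485  0.087 -0.003] [0.584 0.366 0.177]
0.075 1471 ((537.76708984375, 264.9397277832031), (174.30323791503906, 30.592744827270508), 80.48543548583984)
0.12 2999 ((529.7291870117188, 213.75897216796875), (215.7308807373047, 63.4441032409668), 84.28849029541016)
beam_mid 0.87 [280.1, 63.0] 4592 [ 0.509  0.087 -0.003] [0.572 0.365 0.177]
0.075 1409 ((537.2116088867188, 265.03955078125), (174.3162078857422, 29.22727394104004), 80.56615447998047)
0.12 2970 ((528.0431518554688, 213.65396118164062), (215.99122619628906, 63.26721954345703), 83.41802978515625)
```

View pics/w1.png

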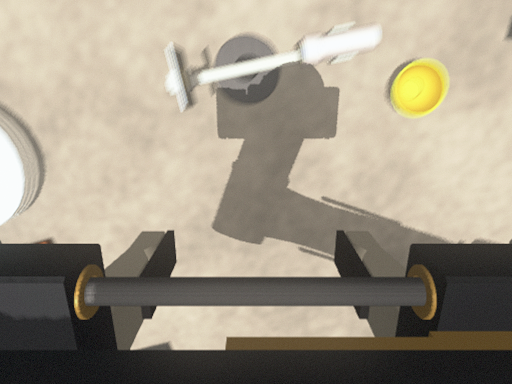

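The stand shows whole: screen at (178,75), torch at (340,42), foot at (247,68). Now I'll fit its axis.

```bash
python3 - <<'E'
from h import *
z=np.load('w1.npz');P=z['P'];Q=P[(P[...,2]>.1)&(abs(P[...,0]-.53)<.08)&(P[...,1]>.05)&(P[...,1]<.4)&(z['d']>0)]
s=Q[(Q[:,1]>.28)&(Q[:,2]>.165)][:,:2];t=Q[(Q[:,1]<.215)&(Q[:,2]>.15)][:,:2]
print(len(s),len(t))
rs=cv2.minAreaRect((s*1000).astype(np.float32));rt=cv2.minAreaRect((t*1000).astype(np.float32));print(rs,rt)
def ax(k):
    m=k.mean(0);w,v=np.linalg.eigh(np.cov((k-m).T));return v[:,1]
def deg(v): return np.degrees(np.arctan2(v[1],v[0]))%180
print('screen normal',(deg(ax(s))+90)%180,'torch',deg(ax(t)))
d=np.array(rs[0])-np.array(rt[0]);print('line',deg(d),np.linalg.norm(d))
F=P[(abs(P[...,2]-.014)<.006)&(np.hypot(P[...,0]-.53,P[...,1]-.25)<.06)][:,:2]
print('foot',len(F),cv2.minEnclosingCircle((F*1000).astype(np.float32)))
B=P[(abs(P[...,2]-.085)<.006)&(np.hypot(P[...,0]-.53,P[...,1]-.25)<.12)][:,:2];print('bar',len(B),deg(ax(B)),B.mean(0))
n=np.array(rs[0]);u=d/np.linalg.norm(d);print('mid from screen',n-68*u,'from torch',np.array(rt[0])+105*u)
E
python3 -m handwheel '[[0,0,-6,0,0],[0,0,-12,0,0],[0,0,-18,0,0],[0,0,-24,0,0],[0,-1,-30,0,0],[0,-2,-36,-4,0],[0,-3,-41,-8,0],[0,-3,-41,-8,0]]'
python3 - <<'E'
from h import *
im,d,P,c,T=shot('wrist');save(im,'w2.png')
for q in('jar','jar_frosted','jar_clear','jar_cap'):
    for o in finder.cut_out('wrist',q)[:3]:
        m=o['region']&(d>0);p=P[m]
        if m.any():print(q,o['p'],o['pixel'],m.sum(),p.min(0).round(3),p.max(0).round(3),np.median(p,0).round(3))
np.savez('w2.npz',P=P,im=im,d=d)
E
```

```text
19784 7254
((509.2190246582031, 315.402587890625), (120.44282531738281, 42.22771453857422), 19.163719177246094) ((491.5574035644531, 157.95394897460938), (81.81892395019531, 115.79444122314453), 70.58809661865234)
screen normal 108.53936725079333 torch 141.93292819373684
line 83.5996670131113 158.43612831726566
foot 2663 ((535.0518798828125, 249.13841247558594), 49.88067626953125)
bar 1288 85.68832954462432 [0.53498574 0.24905833]
mid from screen [501.63874453 247.82641344] from torch [503.26224787 262.29951246]
time_s: 3.05
tcp_pos: [0.4, -0.1479, 0.2842]
eef_rot: [180.0, 0.2, -16.0]
contact_force: [0.4, 0.1, 0.1]
gripper_width: 0.0876
gripper_force: 0.0
jar 0.67 [244.7, 85.8] 1180 [ 0.459 -0.188 -0.003] [ 0.506 -0.129  0.081] [ 0.482 -0.16   0.061]
jar_cap 0.72 [245.1, 88.8] 525 [ 0.468 -0.173  0.076] [ 0.495 -0.146  0.081] [ 0.481 -0.16   0.078]
```

View pics/w2.png

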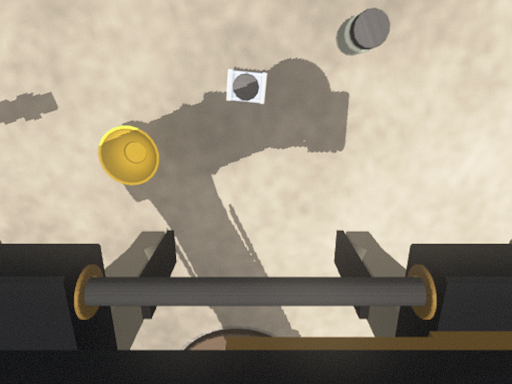

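The jar is at (246,87): the frosted walls show as white strips to the left and right, so the narrow faces are nearly in line with the fingers. I'll fit both shapes, leaving the finger pixels out of the screen fit this time.

Run:
```python
from h import *
z=np.load('w1.npz');P=z['P'];Q=P[:130][(P[:130,:,2]>.1)&(P[:130,:,2]<.19)&(abs(P[:130,:,0]-.53)<.08)&(z['d'][:130]>0)]
s=Q[(Q[:,1]>.28)&(Q[:,2]>.171)][:,:2];t=Q[(Q[:,1]<.215)&(Q[:,2]>.15)][:,:2]
def ax(k):
    w,v=np.linalg.eigh(np.cov((k-k.mean(0)).T));return v[:,1]
def deg(v): return np.degrees(np.arctan2(v[1],v[0]))%180
rs=cv2.minAreaRect((s*1000).astype(np.float32));rt=cv2.minAreaRect((t*1000).astype(np.float32));print(len(s),len(t),rs,rt)
print('normal',deg(ax(s))+90,'torch',deg(ax(t)));d=np.subtract(rs[0],rt[0]);u=d/np.linalg.norm(d);print(deg(d),np.linalg.norm(d),np.array(rs[0])-70*u,np.array(rt[0])+105*u)
z=np.load('w2.npz');P=z['P'];im=z['im']
J=P[(P[...,2]>.05)&(P[...,2]<.07)&(np.hypot(P[...,0]-.482,P[...,1]+.16)<.04)&(z['d']>0)][:,:2]
r=cv2.minAreaRect((J*1000).astype(np.float32));print('jar',len(J),r,deg(ax(J)))
C=P[(P[...,2]>.074)&(P[...,2]<.085)&(np.hypot(P[...,0]-.482,P[...,1]+.16)<.04)][:,:2];print('cap',cv2.minEnclosingCircle((C*1000).astype(np.float32)))
save(cv2.resize(im[55:120,210:285],None,fx=7,fy=7,interpolation=cv2.INTER_CUBIC),'w2c.png')
```

```text
282 1869 ((540.4153442382812, 319.0487365722656), (4.615132808685303, 63.46134567260742), 85.80175018310547) ((527.2525024414062, 145.37945556640625), (80.37384033203125, 31.941240310668945), 85.15585327148438)
normal 265.7877815438426 torch 85.66981340208905
85.66569222495015 174.167389511532 [535.12503743 249.24893246] [535.18796265 250.07916173]
jar 584 ((480.9763488769531, -160.01808166503906), (43.914920806884766, 33.89283752441406), 68.78143310546875) 67.04823361806562
cap ((480.9241638183594, -159.91041564941406), 14.315828323364258)
```

View pics/w2c.png

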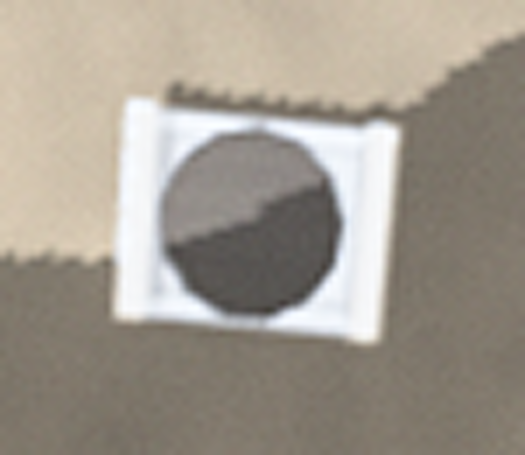

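Beam middle is at (0.535, 0.250) with the light at 85.7°. The crop shows the white frosted walls at left (140,210) and right (370,230). Jar is at (0.481, −0.160) with yaw −21°. Next I'll hover above it.

```bash
python3 -m handwheel '[[0,2,-0.3,-3,-2],[0,4,-0.6,-6,-4],[0,6,-0.8,-9,-5.2],[0,7.7,-0.9,-11,-5.2],[0,7.7,-0.9,-11,-5.2],[0,7.7,-0.9,-11,-5.2]]'
python3 - <<'E'
from h import *
s=get_state();print(s['tcp_pos'],s['eef_rot'])
im,d,P,c,T=shot('wrist');save(im,'w3.png')
for q in('jar','jar_cap'):
    for o in finder.cut_out('wrist',q)[:2]: 
        m=o['region']&(d>0);print(q,o['p'],o['pixel'],P[m].min(0).round(4),P[m].max(0).round(4))
E
```

```text
time_s: 4.05
tcp_pos: [0.4795, -0.1548, 0.1775]
eef_rot: [-180.0, -0.1, -21.0]
contact_force: [-1.0, 0.8, -0.2]
gripper_width: 0.0879
gripper_force: 0.0
[ 0.47952246 -0.1548158   0.1775147 ] [-1.79981003e+02 -6.79389166e-02 -2.09727182e+01]
jar 0.85 [258.8, 173.6] [ 0.4589 -0.1866 -0.001 ] [ 0.505  -0.1341  0.0793]
jar_cap 0.8 [259.7, 187.6] [ 0.4673 -0.1741  0.0584] [ 0.4956 -0.1437  0.0793]
```

View pics/w3.png

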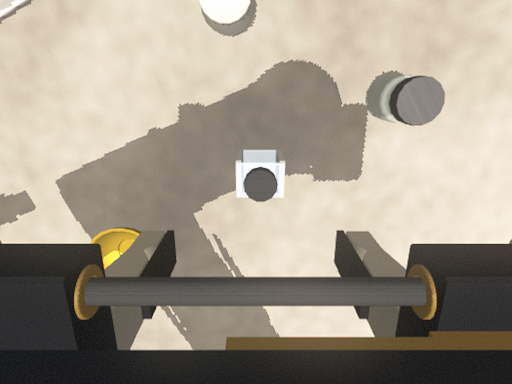

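The jar is centred and level in the view (edges at (236,197) and (284,197)), so the yaw is right. I'll correct by 1.5 mm and 5 mm, then descend.

```bash
python3 -m handwheel '[[0,0.2,-0.5,0,0],[0,0.2,-0.5,-3,0],[0,0.2,-0.5,-7,0],[0,0.2,-0.5,-11,0],[0,0.2,-0.5,-14,0],[0,0.2,-0.5,-16,0],[0,0.2,-0.5,-16,0],[0,0.2,-0.5,-16,0]]' 7
python3 -m handwheel '[[0.2,0,0,0,0],[0.3,0,0,0,0],[0.4,0,0,0,0],[0.45,0,0,0,0],[0.5,0,0,0,0],[0.55,0,0,0,0],[0.6,0,0,0,0],[0.6,0,0,0,0]]' 7
```

```text
time_s: 5.2
tcp_pos: [0.4816, -0.1609, 0.0174]
eef_rot: [-180.0, -0.1, -21.1]
contact_force: [-0.3, -0.3, 1.1]
gripper_width: 0.0878
gripper_force: 0.0
time_s: 6.2
tcp_pos: [0.4809, -0.1606, 0.0164]
eef_rot: [-180.0, -0.0, -21.1]
contact_force: [0.3, 0.5, 1.0]
gripper_width: 0.0438
gripper_force: 7.0
```

Gripped at 43.8 mm and 7 N. Lifting.

```bash
python3 -m handwheel '[[0.6,0,0,0.5,0],[0.6,0,0,2,0],[0.6,0,0,5,0],[0.6,0,0,9,0],[0.6,0,0,13,0],[0.6,0,0,17,0],[0.6,0,0,19.5,0],[0.6,0,0,20,0]]' 8
python3 -m handwheel '[[0.6,0,2,0,-3],[0.6,0,5,0,-10],[0.6,0,9,0,-18],[0.6,1,13,0,-26],[0.6,1,17,0,-34],[0.6,2,21,0,-42],[0.6,2,25,0,-48],[0.6,2.5,27,0,-50]]' 8
python3 -m handwheel '[[0.6,0.5,2,0,-5],[0.6,1,5,0,-10],[0.6,2,8,0,-16],[0.6,2.5,11,0,-20],[0.6,3,13,0,-22.5],[0.6,3,13.8,0,-23.2],[0.6,3,13.8,0,-23.2],[0.6,3,13.8,0,-23.2]]' 8
python3 - <<'E'
from h import *
s=get_state();print(s['tcp_pos'],s['eef_rot'])
for n in('wrist','side'):
    im,d,P,c,T=shot(n);save(im,n+'4.png');np.savez(n+'4.npz',P=P,im=im,d=d)
    for q in('jar','jar_frosted','jar_clear','jar_cap','stand'):
        for o in finder.cut_out(n,q)[:1]: 
            m=o['region']&(d>0);print(n,q,o['p'],o['pixel'],P[m].min(0).round(4),P[m].max(0).round(4))
a=cv2.imread('pics/wrist4.png');b=cv2.imread('pics/side4.png');cv2.imwrite('pics/c4.png',np.vstack([cv2.resize(a,(400,300)),cv2.resize(b[40:265,20:320],(400,300))]))
E
```

```text
time_s: 7.2
tcp_pos: [0.4816, -0.1607, 0.2191]
eef_rot: [-179.9, -0.2, -21.1]
contact_force: [-0.3, -0.7, -0.8]
gripper_width: 0.0442
gripper_force: 8.0
time_s: 8.2
tcp_pos: [0.5051, 0.1108, 0.2156]
eef_rot: [179.9, 0.0, -71.1]
contact_force: [0.3, 0.6, -0.3]
gripper_width: 0.0442
gripper_force: 8.0
time_s: 9.2
tcp_pos: [0.5355, 0.2466, 0.2164]
eef_rot: [180.0, -0.0, -94.2]
contact_force: [0.2, -0.8, -1.3]
gripper_width: 0.044
gripper_force: 8.0
[0.53554796 0.24660723 0.21637047] [ 1.79980825e+02 -1.37431990e-02 -9.42445606e+01]
wrist jar 0.86 [256.0, 259.0] [ 0.4835  0.214  -0.0015] [0.6223 0.4941 0.3081]
wrist jar_frosted 0.95 [219.4, 231.5] [ 0.485   0.2273 -0.0013] [0.6009 0.342  0.2566]
wrist jar_clear 0.84 [253.7, 236.6] [0.5177 0.2281 0.2035] [0.5519 0.2327 0.2571]
wrist stand 0.79 [257.0, 126.9] [ 0.4855  0.0877 -0.0022] [0.5849 0.3043 0.1613]
side jar 0.58 [173.9, 102.4] [ 0.5069  0.2118 -0.4181] [1.3531 1.6979 0.2873]
side jar_frosted 0.18 [170.5, 106.7] [0.5162 0.2258 0.2058] [0.552  0.235  0.2572]
side jar_clear 0.82 [174.6, 106.6] [0.5154 0.2258 0.2043] [0.5506 0.235  0.2559]
```

View pics/c4.png

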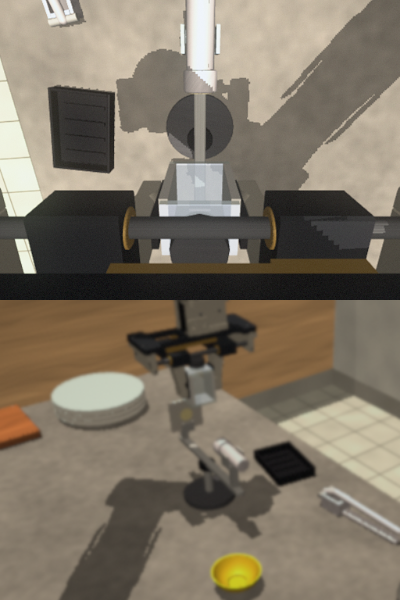

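The jar hangs upright above the holder (side crop (200,383)), with the torch straight in line in the wrist view (200,45). Before lowering I'll check the alignment in this same view.

Run:
```python
from h import *
from scipy.spatial import cKDTree
z=np.load('wrist4.npz');P=z['P'];ok=z['d']>0
def sel(f): return P[ok&f(P)]
t=sel(lambda P:(P[...,2]>.145)&(P[...,2]<.17)&(P[...,1]<.19)&(P[...,1]>.08)&(abs(P[...,0]-.53)<.03))
rt=cv2.minAreaRect((t[:,:2]*1000).astype(np.float32));w,v=np.linalg.eigh(np.cov(t[:,:2].T));u=v[:,1]*np.sign(v[1,1])
print(len(t),rt,np.degrees(np.arctan2(u[1],u[0])),'mid',np.array(rt[0])+105*u,'top z',np.percentile(t[:,2],99))
c=sel(lambda P:(P[...,2]>.206)&(P[...,2]<.254)&(P[...,1]<.2345)&(P[...,1]>.222)&(abs(P[...,0]-.535)<.016))
A=np.c_[c[:,0]-.535,c[:,2]-.23,np.ones(len(c))];k=np.linalg.lstsq(A,c[:,1],rcond=None)[0];print('face',len(c),'y at centre',k[2],'yaw normal',90-np.degrees(np.arctan(k[0])) ,np.degrees(np.arctan(k[0])),'tilt',np.degrees(np.arctan(k[1])))
F=sel(lambda P:(np.hypot(P[...,0]-.535,P[...,1]-.25)<.06)&(abs(P[...,2]-.014)<.005));print('foot',cv2.minEnclosingCircle((F[:,:2]*1000).astype(np.float32)))
```

```text
4935 ((528.1591796875, 148.65878295898438), (73.4114761352539, 31.793819427490234), 84.78702545166016) 85.67601779012989 mid [536.0757713  253.35991751] top z 0.15984363703051815
face 2846 y at centre 0.2305780095452817 yaw normal 94.19343636440402 -4.193436364404027 tilt 0.001147520663598797
foot ((536.0547485351562, 249.012939453125), 49.88397216796875)
```

```bash
python3 -m handwheel '[[0.6,0,0.3,0,0],[0.6,0,0.3,-1.5,0],[0.6,0,0.3,-3,0],[0.6,0,0.3,-4.5,0],[0.6,0,0.3,-6.5,0],[0.6,0,0.3,-8,0],[0.6,0,0.3,-8.6,0],[0.6,0,0.3,-8.6,0]]' 8
python3 -m handwheel '[[0.6,0,0,0,0],[0.6,0,0,0,0],[0.6,0,0,0,0],[0.6,0,0,0,0]]' 8
python3 - <<'E'
from h import *
print(np.mean([ (shot('wrist'),get_state()['tcp_pos'])[1] for _ in range(5)],0))
im,d,P,c,T=shot('wrist');save(im,'w5.png')
k=(d>0)&(P[...,2]>.12)&(P[...,2]<.168)&(P[...,1]<.2395)&(P[...,1]>.222)&(abs(P[...,0]-.535)<.015)
p=P[k];A=np.c_[p[:,0]-.535,p[:,2]-.145,np.ones(len(p))];print(len(p),np.linalg.lstsq(A,p[:,1],rcond=None)[0])
for q in('jar_clear','jar_frosted'):
    for o in finder.cut_out('wrist',q)[:2]: 
        m=o['region']&(d>0);print(q,o['p'],np.percentile(P[m],[1,50,99],axis=0).round(4).tolist())
im2,d,P,c,T=shot('side')
for q in('jar_clear','stand'):
    for o in finder.cut_out('side',q)[:1]: 
        m=o['region']&(d>0);print(q,o['p'],np.percentile(P[m],[1,50,99],axis=0).round(4).tolist())
save(np.vstack([cv2.resize(im,(400,300)),cv2.resize(im2[60:210,70:270],(400,300))]),'c5.png')
E
```

```text
time_s: 10.8
tcp_pos: [0.5359, 0.2503, 0.1301]
eef_rot: [180.0, -0.0, -94.3]
contact_force: [0.6, 0.4, -0.8]
gripper_width: 0.0441
gripper_force: 8.0
time_s: 11.3
tcp_pos: [0.5359, 0.2504, 0.1307]
eef_rot: [-180.0, 0.0, -94.3]
contact_force: [0.0, 0.1, -0.8]
gripper_width: 0.0438
gripper_force: 8.0
[0.53588085 0.25036412 0.13050207]
2668 [-7.43310680e-02  1.12513874e-04  2.34318488e-01]
jar_clear 0.85 [[0.5185, 0.2328, 0.1197], [0.535, 0.2343, 0.1497], [0.5517, 0.2359, 0.169]]
jar_frosted 0.71 [[0.5132, 0.2313, 0.1196], [0.5182, 0.2339, 0.1509], [0.5568, 0.236, 0.1699]]
jar_frosted 0.58 [[0.6581, 0.1776, 0.0014], [0.7151, 0.2351, 0.0047], [0.7568, 0.2978, 0.0224]]
jar_clear 0.47 [[0.515, 0.2229, 0.1184], [0.5327, 0.2337, 0.1457], [0.5523, 0.2373, 0.1701]]
stand 0.92 [[0.4868, 0.1036, 0.0007], [0.5235, 0.2146, 0.0766], [0.5679, 0.3195, 0.1594]]
```

View pics/c5.png

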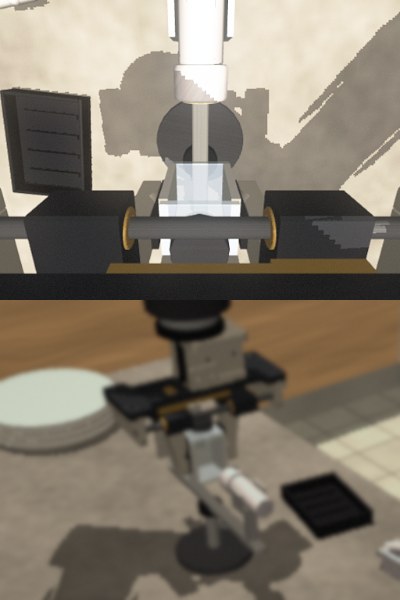

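The jar is between torch and screen (wrist view: torch at (200,60), jar at (200,205)). Measured centre is (0.535, 0.250), window height about 145 mm, and the face normal is in line with the light.

```bash
python3 -c "
from plant import r
print(r.close_job())"
```

```text
the job is handed in; nothing more can be done
None
```

I handed the job in with the jar held upright and steady at 8 N on its two frosted faces. Its window is within about 1 mm of the middle of the beam, and the clear faces are square to the light; no contact with the holder or the other things showed in the force readings.

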